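# Wind a barbecue timer past its top mark and set it to 45 minutes

### The arm

A 6-joint arm with a two-finger parallel gripper is mounted at the origin on the work surface. World frame = base frame: x ahead of the robot, y to its left, z up, the work surface at z = 0. Lengths are in m, angles in degrees, forces in N, time in s.
With the tool pointing down it reaches from about 0.375 to 0.9 m from the base axis. Payload 3.1 kg.
Tool frame: the origin (TCP) lies on the centre line of the jaws, within the pads' length; the fingertips stand 17 mm ahead of it and the grasp point (between the pads) lies 2 mm behind it; z points along the fingers, y is the line along which they close (so a half turn about z gives the same grasp; the last joint's range is limited). The gripper opens to 87 mm and grips with 3 to 60 N. Pads are 19 mm wide; open, the fingers measure 117 mm over their backs; the gripper's body (75 mm by 190 mm) begins 51 mm behind the grasp point.
Start: joints at [57.955, 30.224, 82.088, -0, 67.689, -10.227], TCP at [0.232, 0.58, 0.24] pointing down, gripper open.
Joint ranges: [-176.69, 176.69], [-43.24, 126.21], [12.49, 139.97], [-82, 262], [0, 151.66], [-163.58, 163.58]. Speed limits (degrees/s): [159.86, 159.86, 180, 180, 180, 180].

### API

Orientations are given as a 3x3 rotation matrix whose columns are the frame's x, y, z axes.
In Python, from rig import bot, imaging, finder gives the robot as it stands. The module is installed in compiled form; this text tells all that it offers.
- The arm moves only by the tool play_rows, never from a script. Its argument "motion" is a list that holds one entry, the list of rows, each a list of 6 numbers: the shift along the tool's x, y, z in parts of the range, where 1.0 means 0.4 m, then the turn, a rotation vector about the tool's x, y, z in parts of the range, where 1.0 means 45 degrees. In form: [[[dx, dy, dz, wx, wy, wz], ...]]. A call has 1 to 8 rows; each row is the pose to reach, as a shift and turn from the pose commanded when the call began, along the tool's axes at that moment; what a row does not reach only later rows make up. A row lasts 1/12 s, in which the tool goes at most 41.7 mm and 7.16 degrees, less where a joint would pass 70% of its speed; a pose out of reach is approached as far as the arm can. Shift and turn numbers lie between -1 and 1, and a call with a number outside is refused. A call with a gripper value outside its range is refused whole. "fingers" is the finger opening in m, from 0 to 0.087, set as the call begins (left out, the last holds). The fingers move at their own pace and stop on an object; the grip force is fixed at half the most. Time passes only in rows, so rows that repeat a pose let the fingers close. It gives the time, the measured TCP pose, the force, the opening and the grip force at its end, in the units of the state.
- bot.read_state(): the state, without advancing time (a new reading comes with each control period).
- imaging.capture(name): name is "scene" or "side" or "wrist"; returns a dict with "frame" (480x640x3 uint8, red, green, blue), "camera_matrix" (3x3 intrinsics, pixels), "k1" (the pictures are not rectified: a ray, as slopes to the right and down, at radius r is drawn at 1 + k1 r^2 times it, then the intrinsics apply), "R" (3x3) and "t" (3): a world point X has camera coordinates R X + t. Camera axes: x right, y down, z forward; pixel columns grow to the right and rows downward; lengths in m; the calibration is good to about 2 mm. A picture is of the moment at which its call begins. There is no depth.
- bot.hand_in(): hands the job in; it is judged then, once.
Trained networks look in the newest picture that a camera, given by its name, has taken for a name from the list of things; names that differ only in an ending like _2 or _b are one class to them, and where a whole thing is asked for, a point or a joint stands for the part that bears it (a point fixed in the world has none). Each returns a list of dicts, best first, with "confidence" (0 to 1); they miss things now and then, are a little off and sometimes report something else, mostly with a low value. They report only what shows in the picture. A call takes as long as a camera call. They do not tell look-alikes from the thing itself.
- finder.recognise(camera, name): "at" ([x, y, z] in m, in world coordinates, good to about 4 mm: the middle of the surface that is visible of it).
- finder.outline_of(camera, name): "pixels" (480x640 bool, what is visible of it).
The state is a dict: "time_s": time; "joint_positions": joint angles; "qvel": joint speeds; "tau": joint torques, N m; "position": TCP position; "tcp_rot": TCP orientation; "force": force on the tool from outside, world axes, zero at the start; "moment": the same for the moment, N m; "opening": opening from 0.0 (shut) to 1.0 (fully open); "grasp_force": force on a finger pad.
Only numpy, scipy, OpenCV 4.12 (cv2) and the standard library are available. Lean on these libraries where they do the work, as an engineer would, in place of code of your own. Each camera call takes 0.05 s, during which the arm holds its last target. There are 200 camera calls.

### The job

Set the wind-up timer standing on the silicone trivet to 45 minutes the proper way: wind its dial clockwise until the pointer has passed the top (60-minute) mark, then turn it back to the 45-minute mark and let go. Nothing but the trivet's grip holds the case, so bear down on the dial while you twist, enough that the case neither turns nor slides along with it, but gently, for the clockwork is delicate. Leave everything else where it stands.

Things in the scene. Friction and masses are not known exactly. Their poses are not given: they have to be found in the camera images.
- timer: Case of a wind-up 60-minute timer: round steel drum, 84 mm diameter, 36 mm high, 0.28 to 0.41 kg, loose on the trivet on a rubber foot of 37 mm radius that gives 1 mm at 20 N. Origin: centre of its underside; z up; x to the zero mark. Without added push the case turns along with the dial; pushed down by the tool with 13 N or more it stands fast; more than 25 N of push would harm it.
- dial (a joint): Angle of the dial in rad, clockwise from above, 0 = pointer at the zero mark; 0.0873 rad (5 degrees) a minute: 45 minutes = 3.93, top mark (60) = 5.24, inner stop 5.55. Starts between 2.4 and 3.5 (27 to 40 minutes). Turns stiffly, about 0.16 N m winding up near the top and 0.07 N m turning back; stays where it is left.
- dial_grip (a point): On the dial's axis at the top face of the flat black dial disc (66 mm diameter), 40 mm above the underside of the case. A straight upright grip bar, 14 mm wide, 52 mm long, 18 mm high above this point, crosses the disc and turns with it; fingertips can stand on the disc on either side of the bar. x: along the bar to its pointer end (white line); z up.
- pointer (a point): Pointer tip: the end of the white line on the rim of the dial disc, 33 mm from the axis, at the disc's top face.
- zero_mark (a point): Zero mark (tick with a round spot) on the white ring of the case, 37 mm from the axis, 36 mm above its underside. Clockwise from it: a black tick every 5 minutes (25 degrees), long ones at 15, 30, 45 (225 degrees) and 60, the top mark (300 degrees, drawn as an arrow); the rest of the ring is blank. It also shows whether the case has turned.
- trivet: Grey silicone trivet, 190 x 190 x 8 mm, fixed on the teak board, flat on top; origin at the centre of its underside, 18 mm above the steel shelf; sides along x and y.
- cup: Bystander: small open steel sauce cup, 48 mm in diameter, 32 mm high, standing on a corner of the trivet. Origin: centre of its underside.
- press_a: Bystander: aluminium burger press, a disc 110 mm in diameter with a mushroom handle, 57 mm high. Origin: centre of its underside.
- press_b: Bystander: a second burger press, the same.
- caddy: Bystander: black plastic condiment caddy with four flip-top lids, 250 x 90 x 81 mm, long side along its x. Origin: centre of its underside.
- rack: Bystander: chrome rack with three slots of upright flat skewers, foot 100 x 85 mm, 268 mm high in all, fixed. Origin: centre of its underside.
- shaker: Bystander: steel seasoning shaker, 66 mm in diameter, 107 mm high. Origin: centre of its underside.
- spatula: Bystander: grill spatula with wooden handle, 240 mm long, lying flat along its x. Origin: under its middle.
There are look-alikes about, which are no part of the job. Leave any pink or red look-alike of the timer alone.

How it is judged (in metres and radians):
On the way, in this order (a step that is already met when the one before it is completed fails the run):
1. the dial is wound past the top mark (value of joint dial above 5.25 rad), for 0.1 s.
2. the dial is turned back to 45 minutes (value of joint dial between 3.796 and 4.058 rad), for 0.2 s.
At the end, for the whole second after the job is handed in: The pointer rests within 1.5 minutes (0.13 rad) of the 45-minute mark, with the case upright and at rest on the trivet and its zero mark within 15 mm of where it was (all of step 2 and angle between timer's own z axis and vertical below 0.05 rad and linear speed of timer below 0.01 m/s and z of timer in the frame of trivet between 0.005 and 0.011 m and distance of zero_mark from where it was at the start of the episode below 0.015 m); the robot touches nothing.
It fails at once if the timer is pushed down on the trivet with more than 32 N (its weight included) (contact force between timer and trivet above 32 N).
It fails at once if the case is turned or slid: its zero mark goes more than 15 mm from where it was (distance of zero_mark from where it was at the start of the episode above 0.015 m).
It fails at once if the case is tipped or lifted (angle between timer's own z axis and vertical above 0.15 rad or z of timer in the frame of trivet above 0.018 m).
It fails at once if another thing is pushed more than 20 mm away (distance of any of press_a, press_b, caddy, shaker, spatula, cup from where it was at the start of the episode above 0.02 m).
It also fails if it takes over 72 s, if anything falls off the work surface, if the arm or the gripper's body presses on something with over 40 N, if the wrist force passes 120 N, or if a joint passes its speed limit or range.

## Working session

There is one attempt and no reset: what is moved stays moved. The work goes in short steps, Python scripts to look and compute and a tool call to move; the robot and the scene stay as the last step left them, time stands still between calls to the robot, and variables do not carry over. Pictures are saved under pics/ and viewed, at most 10 in all, crops included, and the job is handed in when it is done.

Besides the shell and the picture viewer there is one more tool, called after ">>>" as name([rows], argument=value, ...), one row to a line, values as JSON. play_rows: Moves the arm, as the interface text tells. Its arguments: {"type":"object","properties":{"motion":{"type":"array"},"fingers":{"type":"number"}},"required":["motion"]}

```bash
mkdir -p pics; python3 - <<'E'
from rig import bot, imaging, finder
import cv2
s=bot.read_state();print({k:s[k] for k in('time_s','position','tcp_rot','force','opening')})
ims=[]
for c in("scene","side"):
    d=imaging.capture(c);ims.append(d['frame']);print(c,d['k1'],d['camera_matrix'],d['R'],d['t'])
    for n in("timer","dial","dial_grip","pointer","zero_mark","cup","trivet"):
        try: print(n,[(r['at'],round(r['confidence'],2)) for r in finder.recognise(c,n)])
        except Exception as e: print(n,e)
    cv2.imwrite(f'pics/{c}.png',d['frame'][:,:,::-1])
E
```

```text
{'time_s': 0.0, 'position': array([0.23188342, 0.57963476, 0.2385954 ]), 'tcp_rot': array([[-9.28369807e-01,  3.71656086e-01, -1.12042954e-03],
       [ 3.71657599e-01,  9.28368082e-01, -1.82589168e-03],
       [ 3.61567268e-04, -2.11151886e-03, -9.99997705e-01]]), 'force': array([ 0.56660143,  0.61355498, -0.25119336]), 'opening': 0.9953642236491523}
scene -0.07583671274544611 [[578.38480588   0.         307.67592035]
 [  0.         578.38480588 243.07803364]
 [  0.           0.           1.        ]] [[ 0.13391269  0.99097222  0.00643801]
 [ 0.71387742 -0.09195811 -0.69420655]
 [-0.68734738  0.09755902 -0.71974706]] [ 0.0273235  -0.31785071  1.9849401 ]
timer [([0.4014, -0.5414, 0.0334], 0.94), ([0.2572, -0.2469, 0.0389], 0.73), ([0.5023, -0.0772, 0.0635], 0.64), ([0.2524, -0.3637, 0.0328], 0.59)]
dial [([0.4923, -0.0752, 0.0695], 0.68), ([0.2406, -0.3609, 0.0413], 0.64), ([0.2419, -0.2509, 0.0388], 0.52), ([0.3957, -0.5469, 0.038], 0.52)]
dial_grip [([0.4953, -0.0783, 0.068], 0.76), ([0.4974, -0.0791, 0.0605], 0.66), ([0.3912, -0.5456, 0.0435], 0.64), ([0.2381, -0.3666, 0.0404], 0
[... 814 characters left out ...]
, -0.5536, 0.0382], 0.74), ([0.2222, -0.2632, 0.0395], 0.71), ([0.7434, 0.1897, 0.0851], 0.69)]
dial [([0.3774, -0.5496, 0.0365], 0.88), ([0.4734, -0.0828, 0.0648], 0.82), ([0.2334, -0.25, 0.0394], 0.62)]
dial_grip [([0.2339, -0.2584, 0.0428], 0.97), ([0.2277, -0.3667, 0.0409], 0.79), ([0.4748, -0.0795, 0.0674], 0.61), ([0.3743, -0.5527, 0.0383], 0.61)]
pointer [([0.4755, -0.0764, 0.0646], 0.88), ([0.2303, -0.3657, 0.0382], 0.63), ([0.2317, -0.2566, 0.0464], 0.6), ([0.3782, -0.554, 0.0403], 0.59)]
zero_mark [([0.2258, -0.2633, 0.0363], 0.81), ([0.2204, -0.3719, 0.0385], 0.76), ([0.4707, -0.0878, 0.0645], 0.61)]
cup [([0.5737, -0.0056, 0.0462], 0.69)]
trivet [([0.4622, -0.0787, 0.023], 0.75)]
```

View pics/scene.png

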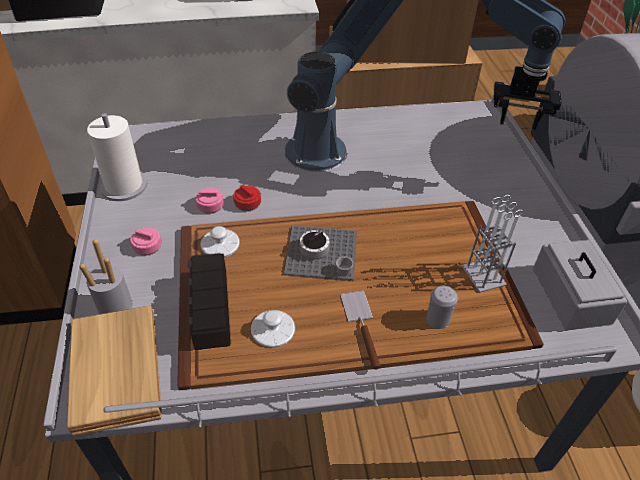

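```bash
cat > h.py <<'E'
from rig import bot, imaging, finder
import numpy as np, cv2
def proj(d,P):
    c=np.asarray(P,float)@d['R'].T+d['t']; s=c[:,:2]/c[:,2:]
    s=s*(1+d['k1']*(s**2).sum(1,keepdims=True)); K=d['camera_matrix']
    return s*[K[0,0],K[1,1]]+K[:2,2]
def toz(d,uv,z):
    K=d['camera_matrix']
    s=cv2.undistortPoints(np.asarray(uv,float).reshape(-1,1,2),K,np.array([d['k1'],0,0,0,0]))[:,0]
    r=np.c_[s,np.ones(len(s))]@d['R']; o=-d['R'].T@d['t']
    return o+r*((z-o[2])/r[:,2])[:,None]
E
python3 - <<'E'
from h import *
for c in("scene","side"):
    d=imaging.capture(c)
    print(c,'rack',[(r['at'],r['confidence']) for r in finder.recognise(c,"rack")])
    f=d['frame']; u,v=proj(d,[[.485,-.08,.06]])[0].astype(int);print(u,v)
    cr=cv2.resize(f[v-50:v+50,u-65:u+65],None,fx=6,fy=6,interpolation=cv2.INTER_CUBIC)
    cv2.imwrite(f'pics/crop_{c}.png',cr[:,:,::-1])
E
```

```text
scene rack [([0.6382, 0.3594, 0.1066], 0.92), ([0.7125, 0.0139, 0.0225], 0.32)]
312 240
side rack [([0.6299, 0.3586, 0.121], 0.69)]
308 239
```

View pics/crop_side.png

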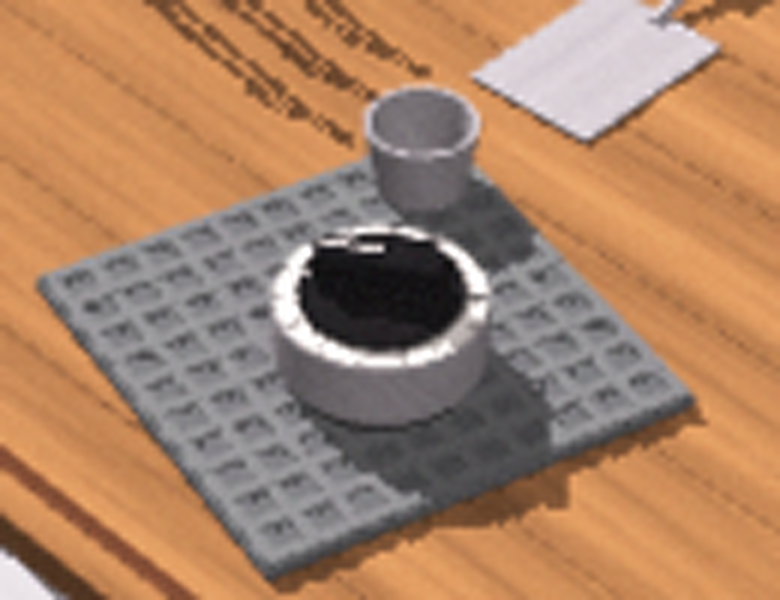

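Careful with the scale: shifts go in shares of 0.4 m and turns go in shares of 45 degrees. That gives: -0.235 m / 0.4 = -0.5875, -0.03 m / 0.4 = -0.075.

>>> play_rows([
  [[-0.075,-0.075,-0.025,0,0,0],[-0.15,-0.15,-0.05,0,0,0],[-0.2125,-0.23,-0.075,0,0,0],[-0.275,-0.3,-0.1,0,0,0],[-0.345,-0.37,-0.125,0,0,0],[-0.4125,-0.4425,-0.15,0,0,0],[-0.48,-0.515,-0.1625,0,0,0],[-0.5475,-0.5875,-0.175,0,0,0]],
])

```text
time_s: 1.67
position: [0.3487, 0.279, 0.3104]
tcp_rot: [[-0.929, 0.371, 0.002], [0.371, 0.929, 0.001], [-0.001, 0.001, -1.0]]
force: [-0.5, -0.1, 0.9]
opening: 0.998
grasp_force: 0.0
```

Converted, -0.24 m / 0.4 = -0.6, -0.224 m / 0.4 = -0.56.

>>> play_rows([
  [[-0.07,-0.075,0,0,0,0],[-0.14,-0.15,0,0,0,0],[-0.21,-0.225,0,0,0,0],[-0.28,-0.3,0,0,0,0],[-0.35,-0.375,0,0,0,0],[-0.42,-0.45,0,0,0,0],[-0.49,-0.525,0,0,0,0],[-0.56,-0.6,0,0,0,0]],
])

```text
time_s: 2.33
position: [0.4673, -0.0275, 0.3099]
tcp_rot: [[-0.928, 0.372, 0.001], [0.372, 0.928, -0.0], [-0.001, 0.0, -1.0]]
force: [1.3, 0.4, -0.4]
opening: 1.002
grasp_force: 0.0
```

Converted, -0.043 m / 0.4 = -0.1075, -0.037 m / 0.4 = -0.0925.

>>> play_rows([
  [[-0.05,-0.055,0,0,0,0],[-0.0925,-0.1075,0,0,0,0],[-0.0925,-0.1075,0,0,0,0],[-0.0925,-0.1075,0,0,0,0]],
], fingers=0.035)

```text
time_s: 2.67
position: [0.4855, -0.0803, 0.3094]
tcp_rot: [[-0.927, 0.374, -0.0], [0.374, 0.927, 0.0], [0.0, 0.0, -1.0]]
force: [0.5, 0.3, -0.5]
opening: 0.781
grasp_force: 0.0
```

```bash
cat > w.py <<'E'
from h import *
s=bot.read_state();print(s['time_s'],s['position'],s['joint_positions'],s['tcp_rot'],s['force'])
d=imaging.capture("wrist");print(d['R'],d['t'])
for n in("timer","dial_grip","pointer","zero_mark"):
    print(n,[(r['at'],round(r['confidence'],2)) for r in finder.recognise("wrist",n)])
np.savez('w.npz',**d)
cv2.imwrite('pics/w1.png',d['frame'][:,:,::-1])
E
python3 w.py
```

```text
2.6667 [ 0.4855317  -0.0802671   0.30936319] [-2.24337160e+01  1.50543177e+01  9.54709544e+01  1.97753318e-02
  6.95012658e+01 -9.04532360e+01] [[-9.27266081e-01  3.74402887e-01 -3.04731188e-04]
 [ 3.74402728e-01  9.27266074e-01  4.75570239e-04]
 [ 4.60621763e-04  3.26887963e-04 -9.99999840e-01]] [ 0.49952248  0.30612477 -0.52432743]
[[ 3.74725011e-01  9.27135897e-01  4.41667870e-04]
 [ 8.90995901e-01 -3.60249761e-01  2.76308549e-01]
 [ 2.56334685e-01 -1.03146200e-01 -9.61068879e-01]] [-0.10741565 -0.51539031  0.32471054]
timer [([0.2494, -0.3382, 0.0324], 0.66), ([0.2443, -0.2404, 0.0381], 0.61), ([0.4775, -0.0749, 0.0669], 0.6)]
dial_grip [([0.481, -0.0727, 0.0673], 0.82), ([0.2463, -0.3378, 0.0385], 0.67), ([0.2375, -0.2452, 0.0455], 0.6)]
pointer [([0.6864, -0.3219, 0.0269], 0.71), ([0.2435, -0.3433, 0.0403], 0.69), ([0.4819, -0.0758, 0.068], 0.63), ([0.2353, -0.2429, 0.0432], 0.58)]
zero_mark [([0.2445, -0.3332, 0.0384], 0.66), ([0.4773, -0.0725, 0.0695], 0.63), ([0.2432, -0.2437, 0.0389], 0.62)]
```

View pics/w1.png

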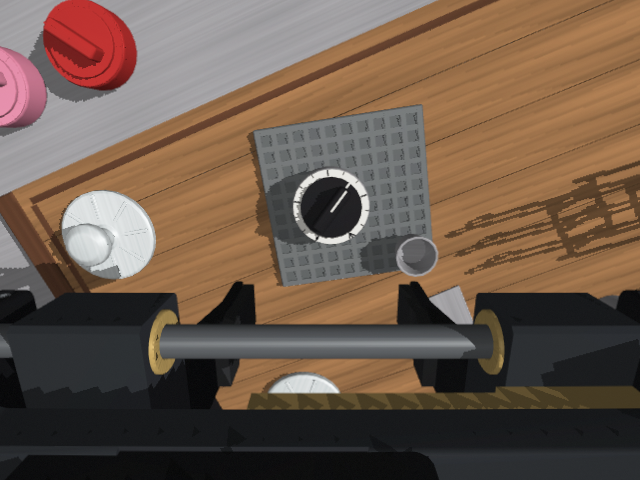

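```bash
cat > rect.py <<'E'
from h import *
import sys
def rect(d,z,c,half=.05,n=600):
    # right = -y world?? keep: image right = world x, image up = world y (viewed from above, true handedness)
    g=np.linspace(-half,half,n); X,Y=np.meshgrid(c[0]+g,c[1]-g)
    uv=proj(d,np.c_[X.ravel(),Y.ravel(),np.full(X.size,z)]).astype(np.float32).reshape(n,n,2)
    return cv2.remap(d['frame'],uv[...,0],uv[...,1],cv2.INTER_CUBIC)
def ring(d,c):
    im=rect(d,.062,c); hsv=cv2.cvtColor(im,cv2.COLOR_RGB2HSV)
    m=((im.min(2)>185)).astype(np.uint8)
    yy,xx=np.nonzero(m); r=np.hypot(xx-300,yy-300); k=(r<270)&(r>190)
    h=cv2.convexHull(np.c_[xx[k],yy[k]].astype(np.int32))
    (e,ax,_)=cv2.fitEllipse(h); s=.1/599
    return np.array([c[0]+(e[0]-299.5)*s,c[1]-(e[1]-299.5)*s]),np.array(ax)*s
E
python3 - <<'E'
from rect import *
d=dict(np.load('w.npz'))
K=d['camera_matrix'];print(toz(d,[[331,206]],.062))
c=toz(d,[[331,206]],.062)[0,:2]
for i in range(3): c,ax=ring(d,c);print(c,ax)
a=rect(d,.062,c,n=500);b=rect(d,.066,c,n=500)
cv2.imwrite('pics/r1.png',cv2.resize(np.hstack([a,b]),(800,400))[:,:,::-1])
E
```

```text
[[ 0.48341308 -0.07373087  0.062     ]]
[ 0.48449364 -0.07435314] [0.08065895 0.08103285]
[ 0.48447063 -0.07434016] [0.08066507 0.08101718]
[ 0.48447829 -0.07434664] [0.08067028 0.08101813]
```

View pics/r1.png

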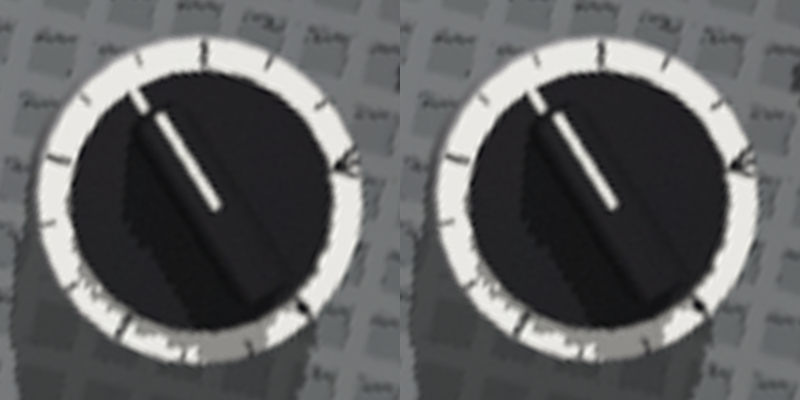

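Converted, 0.1 m / 0.4 = 0.25, 0.005 m / 0.4 = 0.0125, 36 degrees / 45 = 0.8.

>>> play_rows([
  [[0.0025,0.0025,0.05,0,0,0.1333],[0.005,0.0075,0.1,0,0,0.2667],[0.0075,0.0125,0.15,0,0,0.4],[0.0075,0.0125,0.2,0,0,0.5333],[0.0075,0.0125,0.25,0,0,0.6667],[0.0075,0.0125,0.25,0,0,0.8],[0.0075,0.0125,0.25,0,0,0.8],[0.0075,0.0125,0.25,0,0,0.8]],
])

```text
time_s: 3.58
position: [0.4845, -0.0726, 0.2097]
tcp_rot: [[-0.536, 0.844, 0.0], [0.844, 0.536, -0.0], [-0.0, 0.0, -1.0]]
force: [0.7, -0.4, -0.8]
opening: 0.404
grasp_force: 0.0
```

```bash
python3 - <<'E'
from rect import *
s=bot.read_state();print(s['position'],s['joint_positions'][5],s['tcp_rot'],s['force'],s['opening'])
d=imaging.capture("wrist");np.savez('w2.npz',**d)
c=np.array([.4845,-.0744]);print(proj(d,[[*c,.062]]))
for i in range(3): c,ax=ring(d,c);print(c,ax)
for z in(.066,.084):
    im=rect(d,z,c,n=600)
    m=(im.min(2)>150).astype(np.uint8); yy,xx=np.mgrid[:600,:600]
    r=np.hypot(xx-299.5,yy-299.5)*.1/599
    k=(m>0)&(r<.031); n,l,st,ce=cv2.connectedComponentsWithStats(k.astype(np.uint8))
    for i in range(1,n):
        if st[i,4]<80: continue
        p=np.c_[xx[l==i],-yy[l==i]].astype(np.float32); v=cv2.fitLine(p,2,0,.01,.01).ravel()
        q=(p.mean(0)-[299.5,-299.5])*.1/599
        print(z,st[i,4],q,np.degrees(np.arctan2(q[1],q[0])),np.degrees(np.arctan2(v[1],v[0])))
a=rect(d,.084,c,n=400);b=rect(d,.062,c,n=400)
cv2.imwrite('pics/r2.png',np.hstack([a,b])[:,:,::-1])
# side/scene check
for cam in("scene","side"):
    e=imaging.capture(cam); o=finder.outline_of(cam,"timer")
E
```

```text
[ 0.48452875 -0.07256596  0.20974017] -54.03085175683451 [[-5.36080288e-01  8.44166957e-01  2.70619321e-04]
 [ 8.44166972e-01  5.36080326e-01 -8.92737376e-05]
 [-2.20435633e-04  1.80590002e-04 -9.99999959e-01]] [ 0.69130758 -0.43349999 -0.77209239] 0.40406158118770835
[[324.10202811 234.86359216]]
[ 0.48436257 -0.07416715] [0.08090175 0.08128703]
[ 0.48435852 -0.07417164] [0.08088007 0.08129129]
[ 0.4843614  -0.07416857] [0.08089034 0.0812801 ]
0.066 344 [-0.01541183  0.02415072] 122.54406789452273 -57.90896
0.066 2277 [-0.00443584  0.00659703] 123.91687890088198 -57.704372
0.084 108 [-0.01618129  0.02550702] 122.3904601468087 36.543404
0.084 2002 [-0.00665895  0.01025719] 122.99156717648574 -57.676273
0.084 264 [0.02586761 0.01601406] 31.760734694098986 -60.972843
0.084 4183 [ 0.02697653 -0.00672056] -13.98911616238455 75.892975
0.084 90 [-0.02174736 -0.02141718] -135.4382672262401 -45.947296
0.084 1403 [ 0.0160658  -0.02397337] -56.171912080940174 36.54096
0.084 110 [-0.01810897 -0.02442707] -126.5513265036107 -44.143833
0.084 474 [-0.01178934 -0.0275607 ] -113.15925844819155 -23.639969
0.084 178 [-0.00460036 -0.02982499] -98.76850218533954 -15.241239
```

View pics/r2.png

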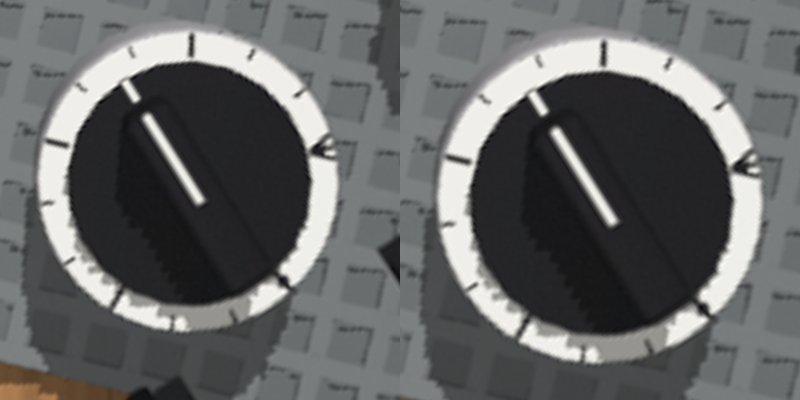

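Converted, 0.117 m / 0.4 = 0.2925, -0.001 m / 0.4 = -0.0025.

>>> play_rows([
  [[-0.0025,-0.0025,0.0625,0,0,0],[-0.0025,-0.0025,0.125,0,0,0],[-0.0025,-0.0025,0.1875,0,0,0],[-0.0025,-0.0025,0.2375,0,0,0],[-0.0025,-0.0025,0.275,0,0,0],[-0.0025,-0.0025,0.2925,0,0,0],[-0.0025,-0.0025,0.2925,0,0,0],[-0.0025,-0.0025,0.2925,0,0,0]],
])

```text
time_s: 4.5
position: [0.4845, -0.0748, 0.0929]
tcp_rot: [[-0.533, 0.846, 0.0], [0.846, 0.533, -0.0], [-0.0, 0.0, -1.0]]
force: [-0.3, -0.2, -0.4]
opening: 0.401
grasp_force: 0.0
```

>>> play_rows([
  [[0,0,0,0,0,0],[0,0,0,0,0,0]],
])

```text
time_s: 4.67
position: [0.4849, -0.075, 0.0936]
tcp_rot: [[-0.533, 0.846, 0.002], [0.846, 0.533, -0.001], [-0.002, 0.001, -1.0]]
force: [0.6, -0.9, -0.5]
opening: 0.399
grasp_force: 0.0
```

Converted, 0.006 m / 0.4 = 0.015, 0.003 m / 0.4 = 0.0075.

>>> play_rows([
  [[-0.0013,0,0.0075,0,0,0],[-0.0013,0,0.015,0,0,0],[-0.0013,0,0.015,0,0,0]],
])

```text
time_s: 4.92
position: [0.4843, -0.0751, 0.0865]
tcp_rot: [[-0.533, 0.846, -0.0], [0.846, 0.533, 0.0], [0.0, -0.0, -1.0]]
force: [0.1, 0.1, -0.1]
opening: 0.399
grasp_force: 0.0
```

>>> play_rows([
  [[0,0,0,0,0,0],[0,0,0,0,0,0],[0,0,0,0,0,0],[0,0,0,0,0,0],[0,0,0,0,0,0],[0,0,0,0,0,0]],
], fingers=0.01)

```text
time_s: 5.42
position: [0.4844, -0.0752, 0.0866]
tcp_rot: [[-0.533, 0.846, 0.0], [0.846, 0.533, -0.0], [-0.0, -0.0, -1.0]]
force: [-0.5, -0.3, 0.6]
opening: 0.157
grasp_force: 30.0
```

Converted, 0.0006 m / 0.4 = 0.0015, 0.0003 m / 0.4 = 0.0008.

>>> play_rows([
  [[0,0,0.0008,0,0,0],[0,0,0.0015,0,0,0],[0,0,0.0015,0,0,0],[0,0,0.0015,0,0,0]],
])

```text
time_s: 5.75
position: [0.4844, -0.0752, 0.0863]
tcp_rot: [[-0.533, 0.846, 0.0], [0.846, 0.533, -0.0], [-0.0, 0.0, -1.0]]
force: [-1.3, -1.1, 5.2]
opening: 0.157
grasp_force: 30.0
```

Converted, 0.0009 m / 0.4 = 0.0023, 0.0006 m / 0.4 = 0.0015.

>>> play_rows([
  [[0,0,0.0008,0,0,0],[0,0,0.0015,0,0,0],[0,0,0.0023,0,0,0],[0,0,0.0023,0,0,0],[0,0,0.0023,0,0,0]],
])

```text
time_s: 6.17
position: [0.4844, -0.0752, 0.086]
tcp_rot: [[-0.533, 0.846, 0.001], [0.846, 0.533, -0.0], [-0.001, 0.0, -1.0]]
force: [-1.8, -0.5, 9.9]
opening: 0.155
grasp_force: 30.0
```

Converted, 0.0013 m / 0.4 = 0.0033, 0.0012 m / 0.4 = 0.003.

>>> play_rows([
  [[0,0,0.001,0,0,0],[0,0,0.002,0,0,0],[0,0,0.003,0,0,0],[0,0,0.0033,0,0,0],[0,0,0.0033,0,0,0]],
])

```text
time_s: 6.58
position: [0.4845, -0.0752, 0.0855]
tcp_rot: [[-0.533, 0.846, 0.001], [0.846, 0.533, -0.001], [-0.001, 0.001, -1.0]]
force: [-3.8, -0.9, 18.6]
opening: 0.158
grasp_force: 30.0
```

Converted, 14 degrees / 45 = 0.3111.

>>> play_rows([
  [[0,0,0,0,0,0.0444],[0,0,0,0,0,0.1111],[0,0,0,0,0,0.1778],[0,0,0,0,0,0.2444],[0,0,0,0,0,0.3111],[0,0,0,0,0,0.3111]],
])

```text
time_s: 7.08
position: [0.4841, -0.0753, 0.0855]
tcp_rot: [[-0.312, 0.95, 0.0], [0.95, 0.312, -0.001], [-0.001, -0.0, -1.0]]
force: [-3.9, -0.7, 18.1]
opening: 0.158
grasp_force: 30.0
```

```bash
cat > chk.py <<'E'
from rect import *
s=bot.read_state();print(s['time_s'],s['position'],np.round(s['joint_positions'],1),s['force'],s['moment'])
x=s['tcp_rot'][:,0];print('xang',np.degrees(np.arctan2(x[1],x[0])))
d=imaging.capture("scene"); e=imaging.capture("side");np.savez('sc.npz',**d);np.savez('sd.npz',**e)
E
python3 chk.py
```

```text
7.0833 [ 0.48414875 -0.07530099  0.08549898] [-2.190e+01  3.480e+01  1.087e+02 -1.000e-01  3.640e+01 -4.000e+01] [-3.94947666 -0.69409437 18.07300095] [-0.16158628  0.76622912  0.02940251]
xang 108.15033069688268
```

```bash
python3 - <<'E'
from rect import *
d=imaging.capture("wrist");np.savez('w3.npz',**d)
c=[.4844,-.0742]; a=rect(d,.062,c,n=400)
e=dict(np.load('sd.npz')); b=rect(e,.062,c,n=400)
cv2.imwrite('pics/w3.png',np.hstack([a,b])[:,:,::-1])
E
```

```text
(no output)
```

View pics/w3.png

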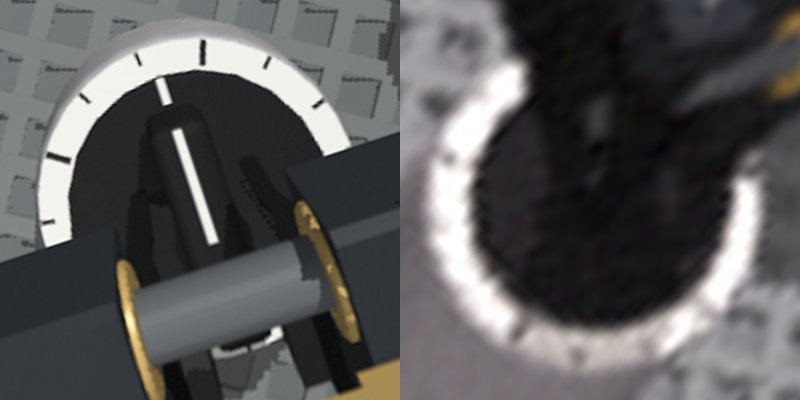

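Converted, 30 degrees / 45 = 0.6667.

>>> play_rows([
  [[0,0,0,0,0,0.0667],[0,0,0,0,0,0.1556],[0,0,0,0,0,0.2444],[0,0,0,0,0,0.3333],[0,0,0,0,0,0.4222],[0,0,0,0,0,0.5111],[0,0,0,0,0,0.6],[0,0,0,0,0,0.6667]],
])

```text
time_s: 7.9
position: [0.4834, -0.0753, 0.0854]
tcp_rot: [[0.206, 0.979, -0.001], [0.979, -0.206, -0.001], [-0.001, -0.001, -1.0]]
force: [-5.9, -0.7, 19.1]
opening: 0.154
grasp_force: 30.0
```

Converted, -0.0007 m / 0.4 = -0.0018, -0.0004 m / 0.4 = -0.001, 30 degrees / 45 = 0.6667.

>>> play_rows([
  [[0,-0.001,0,0,0,0.0667],[0,-0.0018,0,0,0,0.1556],[0,-0.0018,0,0,0,0.2444],[0,-0.0018,0,0,0,0.3333],[0,-0.0018,0,0,0,0.4222],[0,-0.0018,0,0,0,0.5111],[0,-0.0018,0,0,0,0.6],[0,-0.0018,0,0,0,0.6667]],
])

```text
time_s: 8.57
position: [0.4827, -0.075, 0.0855]
tcp_rot: [[0.668, 0.744, -0.001], [0.744, -0.668, -0.001], [-0.001, -0.001, -1.0]]
force: [-5.7, -0.4, 18.9]
opening: 0.155
grasp_force: 30.0
```

Converted, 30 degrees / 45 = 0.6667.

>>> play_rows([
  [[0,0,0,0,0,0.0667],[0,0,0,0,0,0.1556],[0,0,0,0,0,0.2444],[0,0,0,0,0,0.3333],[0,0,0,0,0,0.4222],[0,0,0,0,0,0.5111],[0,0,0,0,0,0.6],[0,0,0,0,0,0.6667]],
])

```text
time_s: 9.23
position: [0.4823, -0.0744, 0.0854]
tcp_rot: [[0.951, 0.31, -0.002], [0.31, -0.951, 0.0], [-0.002, -0.001, -1.0]]
force: [-5.1, 1.0, 20.7]
opening: 0.156
grasp_force: 30.0
```

Converted, 26 degrees / 45 = 0.5778.

>>> play_rows([
  [[0,0,0,0,0,0.0667],[0,0,0,0,0,0.1556],[0,0,0,0,0,0.2444],[0,0,0,0,0,0.3333],[0,0,0,0,0,0.4222],[0,0,0,0,0,0.5111],[0,0,0,0,0,0.5778],[0,0,0,0,0,0.5778]],
])

```text
time_s: 9.9
position: [0.4823, -0.074, 0.0854]
tcp_rot: [[0.991, -0.136, -0.002], [-0.136, -0.991, 0.001], [-0.002, -0.001, -1.0]]
force: [-4.5, 3.3, 20.5]
opening: 0.156
grasp_force: 30.1
```

```bash
cat > v.py <<'E'
from rect import *
import sys
s=bot.read_state();print(s['time_s'],s['position'],s['force'])
x=s['tcp_rot'][:,0];print('xang',np.degrees(np.arctan2(x[1],x[0])))
d=imaging.capture("wrist"); c=[.4844,-.0742]; a=rect(d,.062,c,n=500)
cv2.imwrite(sys.argv[1],a[:,:,::-1])
E
python3 v.py pics/v1.png
```

```text
9.9 [ 0.48234385 -0.07399863  0.08540254] [-4.5111229   3.34808324 20.50450164]
xang -7.827358849308675
```

View pics/v1.png

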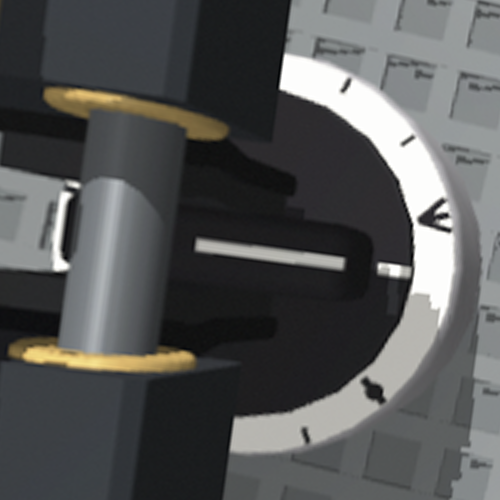

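Converted, -30 degrees / 45 = -0.6667.

>>> play_rows([
  [[0,0,0,0,0,-0.0667],[0,0,0,0,0,-0.1556],[0,0,0,0,0,-0.2444],[0,0,0,0,0,-0.3333],[0,0,0,0,0,-0.4222],[0,0,0,0,0,-0.5111],[0,0,0,0,0,-0.6],[0,0,0,0,0,-0.6667]],
])

```text
time_s: 10.62
position: [0.4825, -0.0746, 0.0854]
tcp_rot: [[0.925, 0.381, -0.002], [0.381, -0.925, 0.0], [-0.001, -0.001, -1.0]]
force: [-5.4, 0.2, 19.2]
opening: 0.155
grasp_force: 30.0
```

Converted, -30 degrees / 45 = -0.6667.

>>> play_rows([
  [[0,0,0,0,0,-0.0889],[0,0,0,0,0,-0.1778],[0,0,0,0,0,-0.2667],[0,0,0,0,0,-0.3556],[0,0,0,0,0,-0.4444],[0,0,0,0,0,-0.5333],[0,0,0,0,0,-0.6],[0,0,0,0,0,-0.6667]],
])

```text
time_s: 11.28
position: [0.483, -0.0752, 0.0855]
tcp_rot: [[0.611, 0.792, -0.001], [0.792, -0.611, -0.001], [-0.001, -0.0, -1.0]]
force: [-4.7, -1.7, 19.6]
opening: 0.155
grasp_force: 30.0
```

Converted, -27 degrees / 45 = -0.6.

>>> play_rows([
  [[0,0,0,0,0,-0.0889],[0,0,0,0,0,-0.1778],[0,0,0,0,0,-0.2667],[0,0,0,0,0,-0.3556],[0,0,0,0,0,-0.4444],[0,0,0,0,0,-0.5333],[0,0,0,0,0,-0.6],[0,0,0,0,0,-0.6]],
])

```text
time_s: 11.95
position: [0.4836, -0.0755, 0.0855]
tcp_rot: [[0.185, 0.983, 0.001], [0.983, -0.185, -0.001], [-0.001, 0.001, -1.0]]
force: [-4.4, -0.7, 18.6]
opening: 0.156
grasp_force: 30.0
```

```bash
python3 v.py pics/v2.png
```

```text
11.95 [ 0.48356931 -0.07547644  0.08551656] [-4.37994373 -0.66066344 18.57951113]
xang 79.32291982899659
```

View pics/v2.png

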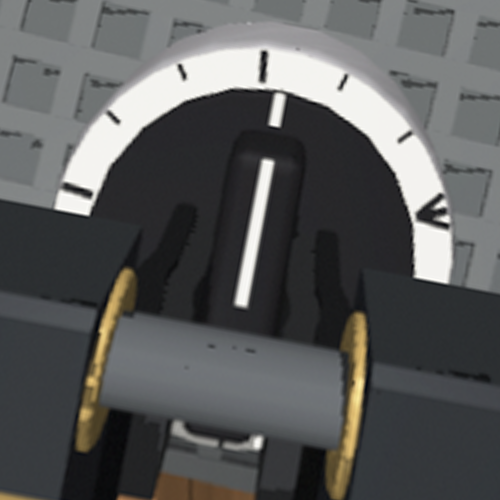

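Converted, -7 degrees / 45 = -0.1556.

>>> play_rows([
  [[0,0,0,0,0,-0.0667],[0,0,0,0,0,-0.1111],[0,0,0,0,0,-0.1556],[0,0,0,0,0,-0.1556],[0,0,0,0,0,-0.1556],[0,0,0,0,0,-0.1556]],
])

```text
time_s: 12.5
position: [0.4838, -0.0755, 0.0855]
tcp_rot: [[0.066, 0.998, 0.001], [0.998, -0.066, -0.001], [-0.001, 0.001, -1.0]]
force: [-3.7, -1.2, 17.6]
opening: 0.158
grasp_force: 30.0
```

Converted, -0.002 m / 0.4 = -0.005, -0.001 m / 0.4 = -0.0025.

>>> play_rows([
  [[0,0,-0.0013,0,0,0],[0,0,-0.0025,0,0,0],[0,0,-0.0038,0,0,0],[0,0,-0.005,0,0,0],[0,0,-0.005,0,0,0]],
])

```text
time_s: 12.92
position: [0.4837, -0.0755, 0.0862]
tcp_rot: [[0.066, 0.998, 0.0], [0.998, -0.066, -0.001], [-0.001, 0.0, -1.0]]
force: [-1.4, -3.1, 7.0]
opening: 0.16
grasp_force: 30.0
```

>>> play_rows([
  [[0,0,0,0,0,0],[0,0,0,0,0,0],[0,0,0,0,0,0],[0,0,0,0,0,0],[0,0,0,0,0,0],[0,0,0,0,0,0]],
], fingers=0.035)

```text
time_s: 13.42
position: [0.4837, -0.0749, 0.0855]
tcp_rot: [[0.067, 0.998, -0.0], [0.998, -0.067, 0.0], [0.0, -0.0, -1.0]]
force: [-0.6, 0.2, 0.9]
opening: 0.39
grasp_force: 0.0
```

```bash
python3 v.py pics/v3.png
```

```text
13.4167 [ 0.48367453 -0.07486004  0.08554725] [-0.59676218  0.2259682   0.90163763]
xang 86.18323687182736
```

View pics/v3.png

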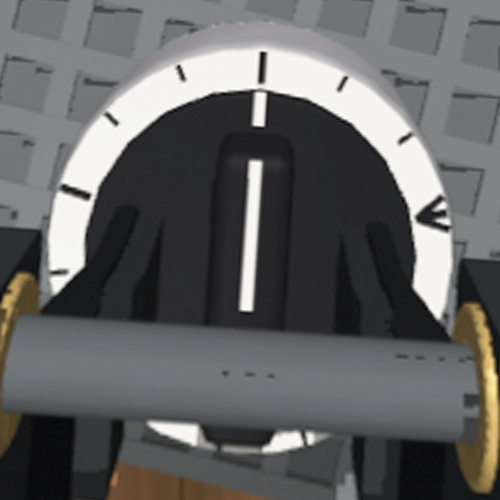

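The picture shows the pointer (260,108) in line with the 45 tick (262,68), and the case standing in place. I'll lift straight up and hand in.

>>> play_rows([
  [[0,0,-0.0125,0,0,0],[0,0,-0.0375,0,0,0],[0,0,-0.075,0,0,0],[0,0,-0.125,0,0,0],[0,0,-0.175,0,0,0],[0,0,-0.225,0,0,0],[0,0,-0.25,0,0,0],[0,0,-0.25,0,0,0]],
])

```text
time_s: 14.13
position: [0.4853, -0.0755, 0.189]
tcp_rot: [[0.066, 0.998, 0.006], [0.998, -0.066, -0.002], [-0.002, 0.006, -1.0]]
force: [0.0, -0.4, 0.4]
opening: 0.402
grasp_force: 0.0
```

>>> play_rows([
  [[0,0,0,0,0,0],[0,0,0,0,0,0],[0,0,0,0,0,0]],
])

```text
time_s: 14.38
position: [0.483, -0.0747, 0.185]
tcp_rot: [[0.067, 0.998, -0.002], [0.998, -0.067, 0.001], [0.001, -0.002, -1.0]]
force: [-0.4, 0.2, -0.5]
opening: 0.402
grasp_force: 0.0
```

```bash
python3 - <<'E'
from rect import *
d=imaging.capture("wrist"); c=np.array([.4844,-.0742])
for i in range(3): c,ax=ring(d,c)
print(c,ax)
print(bot.hand_in())
E
```

```text
[ 0.48459278 -0.07426817] [0.08085797 0.08128418]
the job is handed in; nothing more can be done
None
```

I wound the timer past the 60-minute mark to about its inner stop, then set it back to 45 with the pointer in line with the tick; the case turned about 2° and did not slide measurably, and the job is handed in, with no verdict returned.

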